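# Set the sink mixer for a cold rinse of the mixing cup

## Task

Get the tap ready to rinse the stainless mixing cup with cold water: pushing with a fingertip, swing the tap's spout round until its outlet is over the middle of the cup, and turn the lever on top of the tap fully to your right as you face the tap, to its cold stop. Only push, gently: do not grip the spout or the lever, leave the cup standing where it is in the sink, and disturb nothing else.

Things in the scene. Friction and masses are not known exactly. Their poses are not given: they have to be found in the camera images.
- sink: White ceramic sink, fixed, 425 (x) by 500 (y) by 85 mm high, inner floor 12 mm above the counter. Origin: centre of its underside; x points from its front wall (robot side) to the tap ledge at the back, y to its left, z up. On the ledge at x = +165 mm, y = 0 stands the steel mixer tap: a 47 mm thick barrel with the swivel spout and, on top, the lever (220 mm above the counter)
- tap_axis (a point): Point on the vertical axis about which both spout and lever turn, 160 mm above the counter
- spout (a joint): Angle of the swivel spout about the tap's axis, rad, range -1.4 to 1.4. 0: it points straight to the front (the sink's -x); positive: counterclockwise seen from above, its end towards the sink's -y (the robot's right); negative: to the left. It turns with light friction (about 2 N at its outer end) and stays where it is left
- spout_arm (a point): Point on the spout's centre line 185 mm from the tap axis, 174 mm above the counter: a good place to push sideways. The spout is a round tube 19 mm thick, nearly level from the barrel to here (centre line rising from 160 to 174 mm), then bent down to the outlet. Cup, mug and bowl stay below 95 mm
- spout_outlet (a point): Centre of the outlet's lower face, the lower end of a 25 mm thick, 24 mm tall nozzle at the end of the spout, 220 mm from the tap axis, 126 mm above the counter
- lever (a joint): Angle of the lever on top of the tap, rad, between end stops at -0.75 (hot, left) and +0.75 (cold, the robot's right, the sink's -y). 0: straight to the front; positive: counterclockwise seen from above. It turns with light friction (about 2 N near its end), apart from the spout, and stays where it is left. It cannot be raised
- lever_arm (a point): Point on the lever near its end, 88 mm from the tap axis, 212 mm above the counter: a good place to push sideways. The lever is a flat steel bar 17 mm wide, 10 mm thick, reaching to 106 mm from the axis and rising slightly outwards; its underside here is 207 mm above the counter, about 30 mm clear of the spout below
- mixing_cup: Loose stainless mixing cup without a handle, 82 mm tall, mouth 100 mm in diameter, wall 3 mm, standing upright on the sink's floor to the left, in the middle or to the right under the spout's path, its centre about 205 to 236 mm from the tap axis. Origin: centre of its underside; z up
- mixing_cup_rim (a point): Centre of the mixing cup's mouth, 82 mm above its underside
- mug: Loose beige ceramic mug with a handle, 78 mm tall, 82 mm in diameter, in the sink. Origin: centre of its underside. Leave alone
- bowl: Loose white ceramic bowl, 48 mm tall, 110 mm in diameter, in the sink. Origin: centre of its underside. Leave alone
- scoop_a: Loose yellow silicone food scoop, about 158 mm long, 32 mm high, lying in the sink near its front wall, to the left. Leave alone
- scoop_b: The same kind of scoop, near the front wall, to the right. Leave alone
- saucer: Loose beige ceramic saucer, 144 mm in diameter, 18 mm high, on the counter left of the sink. Leave alone
- probe: Loose black probe with a rubber tip, about 212 mm long and 18 mm thick, lying on the counter right of the sink. Leave alone
- detergent: Loose white detergent bottle, 72 mm in diameter, 190 mm tall, on the counter left of the sink. Leave alone
Not all that is in view belongs to the job. What is shaped like the mixing_cup but green is not meant.

How it is judged (in metres and radians):
At the end, for the whole second after the job is handed in: The spout's outlet is above the mixing cup's mouth and within 25 mm of its centre seen from above, the lever is within 0.09 rad (5 degrees) of its cold stop, spout and lever are at rest, and the cup stands upright within 10 mm of where it was (horizontal distance between spout_outlet and mixing_cup_rim below 0.025 m and z of spout_outlet in the frame of mixing_cup_rim above 0.01 m and value of joint lever above 0.66 rad and distance of mixing_cup from where it was at the start of the episode below 0.01 m and angle between mixing_cup's own z axis and vertical below 0.1 rad and velocity of joint spout between -0.05 and 0.05 rad/s and velocity of joint lever between -0.05 and 0.05 rad/s); the robot touches nothing.
It fails at once if the mixing cup is shifted, lifted or carried (more than 15 mm) (distance of mixing_cup from where it was at the start of the episode above 0.015 m).
It fails at once if another thing in the sink or on the counter is disturbed (moved more than 20 mm) (distance of any of mug, bowl, scoop_a, scoop_b, saucer, probe, detergent from where it was at the start of the episode above 0.02 m).
It fails at once if the tap or sink is gripped or pushed roughly (more than 40 N) (contact force between any of the fingers, the arm and sink above 40 N).
It also fails if it takes over 64 s, if anything falls off the work surface, if the arm or the gripper's body presses on something with over 40 N, if the wrist force passes 120 N, or if a joint passes its speed limit or range.

## Robot

A 7-joint arm with a two-finger parallel gripper is mounted at the origin on the work surface. World frame = base frame: x ahead of the robot, y to its left, z up, the work surface at z = 0. Lengths are in mm, angles in rad, forces in N, time in s.
With the tool pointing down it reaches from about 400 to 850 mm from the base axis. Payload 6.9 kg.
Tool frame: the origin (TCP) lies at the very end of the fingers, on their centre line; the grasp point (between the pads) lies 19 mm behind it; z points along the fingers, y is the line along which they close (so a half turn about z gives the same grasp; the last joint's range is limited). The gripper opens to 85 mm and grips with 20 to 120 N. Pads are 22 mm wide; open, the fingers measure 114 mm over their backs; the gripper's body (76 mm by 85 mm) begins 54 mm behind the grasp point. The pads swing forward as they close: fully open they stand 13 mm farther back than shut.
Start: joints at [-1.153, 0.507, -0.238, 1.5, 0.126, 1.149, -0.155], TCP at [191.751, 594.847, 231.275] pointing down, gripper open.
Joint ranges: [-3.08, 3.08], [-0.24, 2.05], [-1.43, 1.35], [0, 2.5], [-1.52, 4.66], [0.17, 1.96], [-2.89, 2.89]. Speed limits (rad/s): [2.39, 2.39, 3.14, 3.14, 3.14, 3.14, 3.14].

## Interface

Orientations are given as a unit quaternion [x, y, z, w].
In Python, from plant import readout, camera, get_calibration, env gives the robot as it stands.
- The arm moves only by the tool send_rows, never from a script. Its argument "series" is a list of rows, each an object of numbers: "dx", "dy", "dz": the shift along the tool's x, y, z in cm; "roll": the turn about the tool's z in rad; "fingers": the finger opening in cm, from 0 to 8.54. In form: [{"dx": .., "dy": .., "dz": .., "roll": .., "fingers": ..}, ...]. A call has 1 to 8 rows; each row shifts and turns the commanded pose from where the row before left it, along the tool's axes as they then stand; what a row does not reach is not made up. A row lasts 1/8 s, in which the tool goes at most 62.5 mm and 10.7 degrees, less where a joint would pass 70% of its speed; a pose out of reach is approached as far as the arm can. A call with a gripper value outside its range is refused whole. The fingers move at their own pace and stop on an object; "squeeze" is the grip in N (left out, the last holds). Time passes only in rows, so rows that do not move let the fingers close. It gives the time, the measured TCP pose, the force, the opening and the grip force at its end, in the units of the state.
- readout.sense(): the state, without advancing time (a new reading comes with each control period).
- camera(name): name is "scene" or "top" or "wrist"; returns (picture, depth): 420x560x3 uint8, red, green, blue; 420x560 float32, mm along the optical axis (not along the pixel's ray), 0 where there is no reading.
- get_calibration(name): a dict with "camera_matrix" (3x3 intrinsics, pixels), "world_from_camera" (4x4, takes a point from camera to world coordinates); the wrist camera has in their place "T_tool_cam" (4x4, takes a point from camera to tool coordinates, whose origin is the TCP and whose axes are the flange's). Camera axes: x right, y up, looking along -z (the intrinsics and any distortion apply to the point x, -y, -z); pixel columns grow to the right and rows downward; lengths in mm; the calibration is good to about 2 mm. A picture is of the moment at which its call begins: read the wrist's pose just before it. get_calibration takes no time and is no camera call.
- env.close_job(): hands the job in; it is judged then, once.
The state is a dict: "t": time; "qpos": joint angles; "joint_vel": joint speeds; "joint_torque": joint torques, N m; "tool_pos": TCP position; "tcp_rot": TCP orientation; "ft_force": force on the tool from outside, world axes, zero at the start; "ft_torque": the same for the moment, N m; "finger_gap": finger opening in mm; "gripper_force": force on a finger pad.
Only numpy, scipy, OpenCV 4.12 (cv2) and the standard library are available. Lean on these libraries where they do the work, as an engineer would, in place of code of your own. Each camera call takes 0.05 s, during which the arm holds its last target. There are 200 camera calls.

## Working session

There is one attempt and no reset: what is moved stays moved. The work goes in short steps, Python scripts to look and compute and a tool call to move; the robot and the scene stay as the last step left them, time stands still between calls to the robot, and variables do not carry over. Pictures are saved under pics/ and viewed, at most 10 in all, crops included, and the job is handed in when it is done.

Besides the shell and the picture viewer there is one more tool, called after "Call:" by a JSON object that holds its "method" and its "body", one argument or row to a line. send_rows: Moves the arm, as the interface text tells. Its arguments: {"type":"object","properties":{"series":{"type":"array"},"squeeze":{"type":"number"}},"required":["series"]}

```bash
mkdir -p pics; cat > h.py <<'E'
import numpy as np, cv2
from plant import readout, camera, get_calibration, env
def grab(n,f):
    p,d=camera(n); cv2.imwrite(f'pics/{f}.png',cv2.cvtColor(p,cv2.COLOR_RGB2BGR)); np.save(f'pics/{f}.npy',d); return p,d
def cloud(n,d):
    c=get_calibration(n);K=np.array(c['camera_matrix']);T=np.array(c['world_from_camera'])
    v,u=np.mgrid[:d.shape[0],:d.shape[1]]
    P=np.stack([(u-K[0,2])/K[0,0]*d,-(v-K[1,2])/K[1,1]*d,-d],-1)
    return P@T[:3,:3].T+T[:3,3]
E
python3 - <<'E'
from h import *
for n in('scene','top'):
    grab(n,n); c=get_calibration(n); print(n,{k:(np.round(v,3).tolist() if k!='name' else v) for k,v in c.items()})
s=readout.sense();print(s)
E
```

```text
scene {'camera_matrix': [[458.739, 0.0, 273.898], [0.0, 458.739, 206.781], [0.0, 0.0, 1.0]], 'world_from_camera': [[0.684, -0.428, 0.59, 1320.767], [0.729, 0.398, -0.557, -670.224], [0.004, 0.811, 0.585, 885.444], [0.0, 0.0, 0.0, 1.0]]}
top {'camera_matrix': [[462.631, 0.0, 281.389], [0.0, 462.631, 215.666], [0.0, 0.0, 1.0]], 'world_from_camera': [[0.029, 0.992, -0.119, 398.264], [-1.0, 0.029, -0.005, 17.752], [-0.002, 0.119, 0.993, 1511.978], [0.0, 0.0, 0.0, 1.0]]}
{'t': 0.1, 'qpos': array([-1.15349207,  0.50824793, -0.23751652,  1.50107514,  0.12566828,
        1.14891381, -0.15479199]), 'joint_vel': array([ 4.49545696e-04, -2.05881049e-03,  2.69580786e-05, -4.13052473e-03,
        3.86750146e-04, -8.73590386e-04,  1.72684357e-04]), 'joint_torque': array([-4.79829861e-03, -6.21833110e+01, -2.19502889e+00, -2.50205415e+01,
        1.23768719e-02,  7.79455353e-03, -1.39646460e-05]), 'tool_pos': array([191.65747328, 594.3856058 , 230.50512346]), 'tcp_rot': array([ 1.55272053e-01,  9.87871399e-01, -8.21244482e-04, -1.21574822e-04]), 'ft_force': array([-0.83740715, -0.45380281,  0.55708255]), 'ft_torque': array([0.01535402, 0.03487275, 0.01327783]), 'gripper_force': 0.0, 'finger_gap': 85.70517223129167}
```

View pics/scene.png

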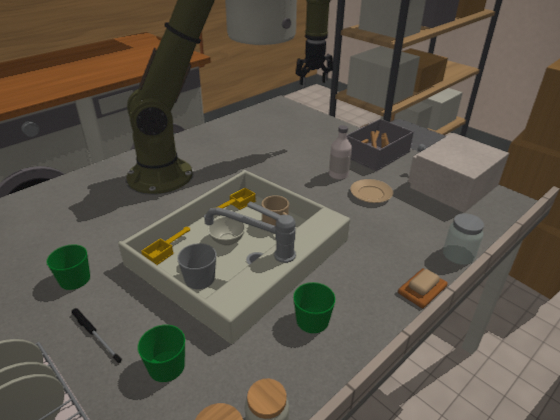

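View pics/top.png

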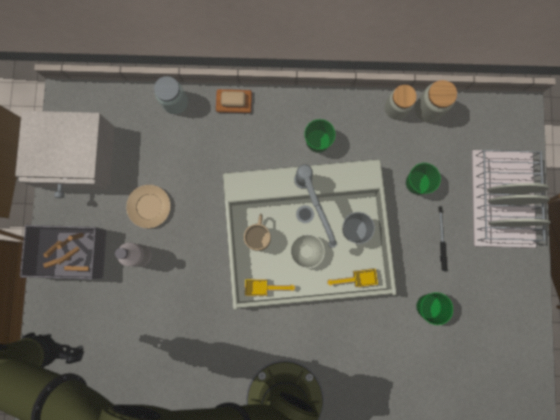

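The top view shows the tap head at about (305,172), the spout running to its end at about (333,242), and the grey cup at about (358,228), which is to the robot's right. The mug is at (258,237), the bowl at (308,250), and the scoops lie along the front wall. Next I'll measure these from depth.

```bash
cat > m.py <<'E'
from h import *
def load(n,f): return cv2.imread(f'pics/{f}.png')[...,::-1],np.load(f'pics/{f}.npy')
def report(n,f):
    p,d=load(n,f);W=cloud(n,d);X,Y,Z=W[...,0],W[...,1],W[...,2]
    roi=(X>300)&(X<800)&(Y>-300)&(Y<300)&(d>0)
    print(n,'ceil',np.percentile(Z[roi&(Z<400)],99.9))
    for lo,hi,nm in((150,198,'spout'),(203,235,'lever'),(110,145,'outlet'),(80,92,'sinkrim'),(92,105,'cuprim?')):
        m=roi&(Z>lo)&(Z<hi); q=W[m]
        if len(q)>5:
            k,l,s,c=cv2.connectedComponentsWithStats(m.astype(np.uint8),connectivity=8)
            for i in range(1,k):
                if s[i,4]>12:
                    q=W[l==i]; print(nm,s[i].tolist(),'mean',q.mean(0).round(),'min',q.min(0).round(),'max',q.max(0).round())
                    if nm in('spout','lever'):
                        line=cv2.fitLine(q[:,:2].astype(np.float32),2,0,.01,.01).ravel();print('   line',line.round(3))
if __name__=='__main__':
    report('top','top');report('scene','scene')
    for n in('top','scene'):
        p,d=load(n,n)
        s={'top':(slice(140,320),slice(210,410)),'scene':(slice(170,330),slice(110,360))}[n]
        cv2.imwrite(f'pics/{n}_crop.png',cv2.resize(np.clip(p[s][...,::-1].astype(float)*1.6,0,255).astype(np.uint8),None,fx=3,fy=3,interpolation=cv2.INTER_CUBIC))
E
python3 m.py
```

```text
top ceil 216.86672126173562
spout [296, 171, 10, 14, 45] mean [668. -26. 177.] min [656. -42. 151.] max [689. -14. 198.]
   line [ 6.6700e-01  7.4500e-01  6.6811e+02 -2.6001e+01]
spout [315, 197, 22, 50, 298] mean [ 536. -105.  177.] min [ 476. -138.  150.] max [617. -72. 188.]
   line [ 9.18000e-01  3.97000e-01  5.36484e+02 -1.04736e+02]
lever [298, 164, 21, 42, 301] mean [652. -50. 210.] min [586. -78. 203.] max [707. -19. 226.]
   line [ 9.45000e-01  3.26000e-01  6.51766e+02 -4.98050e+01]
outlet [297, 181, 9, 5, 13] mean [665. -32. 121.] min [663. -45. 110.] max [673. -20. 133.]
sinkrim [310, 159, 77, 76, 2113] mean [ 692. -186.   86.] min [ 521. -300.   80.] max [759. -60.  92.]
sinkrim [223, 167, 86, 136, 2523] mean [630. 105.  86.] min [301. -56.  80.] max [725. 213.  92.]
sinkrim [344, 212, 12, 10, 16] mean [ 575. -185.   88.] min [ 557. -203.   83.] max [ 587. -168.   92.]
sinkrim [357, 212, 11, 4, 15] mean [ 583. -226.   86.] min [ 579. -239.   80.] max [ 587. -210.   92.]
sinkrim [367, 217, 7, 8, 15] mean [ 562. -251.   86.] min [ 551. -258.   81.] max [ 573. -240.   91.]
s
[... 1246 characters left out ...]
]
sinkrim [261, 195, 28, 13, 107] mean [485. 119.  87.] min [464.  65.  80.] max [536. 143.  92.]
sinkrim [275, 206, 13, 8, 45] mean [542.  96.  86.] min [533.  76.  81.] max [555. 119.  92.]
sinkrim [178, 243, 37, 19, 153] mean [ 513. -191.   86.] min [ 491. -248.   80.] max [ 566. -161.   92.]
sinkrim [180, 258, 36, 15, 103] mean [ 577. -228.   86.] min [ 538. -258.   80.] max [ 592. -175.   92.]
sinkrim [293, 282, 17, 13, 37] mean [794. -85.  83.] min [ 788. -114.   80.] max [800. -59.  86.]
cuprim? [177, 243, 39, 27, 139] mean [ 540. -209.   94.] min [ 491. -259.   92.] max [ 593. -159.   99.]
cuprim? [274, 249, 22, 13, 107] mean [699. -47.  96.] min [661. -65.  92.] max [717. -13. 105.]
```

View pics/top_crop.png

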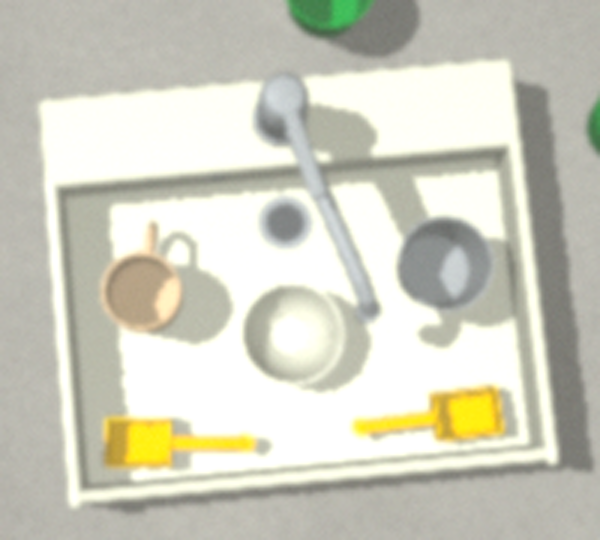

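View pics/scene_crop.png

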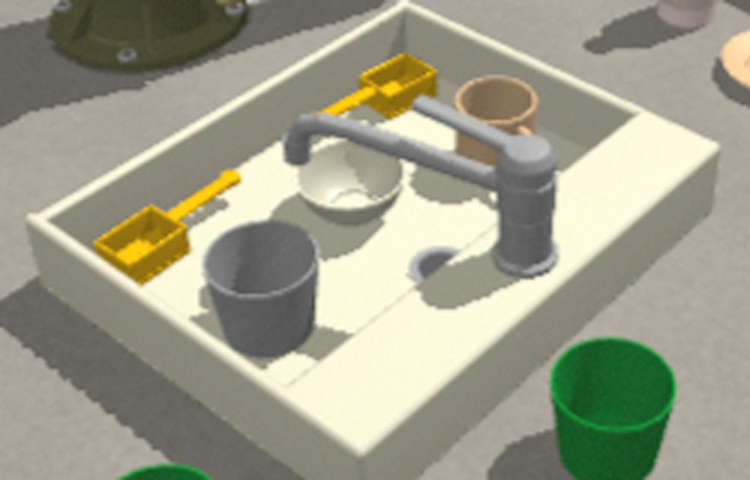

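The crops show the grey steel cup (top crop (445,263), scene crop (262,250)) to the right of the spout tip. The lever lies above the spout, close to the spout's direction. Now I'll find the tap axis, the angles and the push geometry.

```bash
python3 - <<'E'
from m import *
from scipy.optimize import least_squares
def circ(q,r=None):
    f=lambda p:np.hypot(q[:,0]-p[0],q[:,1]-p[1])-(p[2] if r is None else r)
    s=least_squares(f,[*q[:,:2].mean(0),50][:3 if r is None else 2],loss='soft_l1',f_scale=2);return s.x.round(1),np.sqrt(np.mean(s.fun**2)).round(1)
C={}
for n in('top','scene'):
    p,d=load(n,n);W=cloud(n,d);X,Y,Z=W[...,0],W[...,1],W[...,2];C[n]=W
    m=(np.hypot(X-542,Y+209)<60)&(Z>88)&(Z<102);print(n,'rim',circ(W[m]),circ(W[m],50),m.sum())
    m=(X>280)&(X<780)&(Y>-330)&(Y<240)&(Z>76)&(Z<92)&(np.hypot(X-542,Y+209)>70)&(np.hypot(X-500,Y-100)>70)
    m=cv2.morphologyEx(m.astype(np.uint8),cv2.MORPH_OPEN,np.ones((2,2)))>0
    r=cv2.minAreaRect(W[m][:,:2].astype(np.float32));print(n,'sinkrect',np.round(r[0],1),np.round(r[1],1),round(r[2],2))
    m=(np.hypot(X-690,Y+38)<50)&(Z>95)&(Z<150);print(n,'barrel',circ(W[m]),circ(W[m],23.5),m.sum())
    for z0 in range(150,225,10):
        for r0 in ():pass
# tap axis estimate
E
```

```text
top rim (array([ 539.2, -211.5,   47.7]), np.float64(1.3)) (array([ 539. , -210.7]), np.float64(2.6)) 120
top sinkrect [517.3 -68.1] [432.5 527.5] 6.61
top barrel (array([689.1, -39.2,  26.7]), np.float64(1.2)) (array([685.9, -37.8]), np.float64(1.5)) 41
scene rim (array([ 542.3, -209.6,   47.9]), np.float64(1.7)) (array([ 542.3, -209.5]), np.float64(2.7)) 234
scene sinkrect [ 711.7 -320.8] [ 600.9 1269.4] 34.83
scene barrel (array([687.7, -35.4,  23.3]), np.float64(1.6)) (array([687.5, -35.2]), np.float64(1.6)) 285
```

Measurements:

| Item | Value |
|---|---|
| Tap axis | about (688, -36) |
| Cup centre | about (541, -210), radius 228, bearing -130° |
| Spout bearing | -155° |
| Lever bearing | -161°, with the cold stop at about -130.5° |

Both spout and lever need a push to the right. I'll close the fingers, rise and roll first.

Call:
{"method": "send_rows", "body": {
  "series": [
    {"dz": -2.5,"roll": 0.1,"fingers": 0},
    {"dz": -2.5,"roll": 0.1,"fingers": 0},
    {"dz": -2.5,"roll": 0.1,"fingers": 0},
    {"dz": -2.5,"roll": 0.1,"fingers": 0},
    {"fingers": 0},
    {"fingers": 0}
  ]
}}

```text
$.series[0]: bad value
```

```bash
cat > go.py <<'E'
import sys; from h import *
from scipy.spatial.transform import Rotation as R
s=readout.sense();Rt=R.from_quat(s['tcp_rot']);M=Rt.as_matrix()
print('t',s['t'],'pos',s['tool_pos'].round(1),'F',s['ft_force'].round(1),'gap',s['finger_gap'].round(1),'x-ax',M[:,0].round(2),'z-ax',M[:,2].round(3))
p=s['tool_pos']
for a in sys.argv[1:]:
    q=np.array(eval(a),float);print(a,'cm',(M.T@(q-p)/10).round(2));p=q
E
python3 go.py 590,-10,330 590,-18,197
```

```text
Traceback (most recent call last):
  File "go.py", line 4, in <module>
    print('t',s['t'],'pos',s['tool_pos'].round(1),'F',s['ft_force'].round(1),'gap',s['finger_gap'].round(1),'x-ax',M[:,0].round(2),'z-ax',M[:,2].round(3))
                                                                                   ^^^^^^^^^^^^^^^^^^^^^
AttributeError: 'float' object has no attribute 'round'
```

Call:
{"method": "send_rows", "body": {
  "series": [
    {"dx": 0,"dy": 0,"dz": -2.5,"roll": 0.1,"fingers": 0},
    {"dx": 0,"dy": 0,"dz": -2.5,"roll": 0.1,"fingers": 0},
    {"dx": 0,"dy": 0,"dz": -2.5,"roll": 0.1,"fingers": 0},
    {"dx": 0,"dy": 0,"dz": -2.5,"roll": 0.1,"fingers": 0},
    {"dx": 0,"dy": 0,"dz": 0,"roll": 0,"fingers": 0},
    {"dx": 0,"dy": 0,"dz": 0,"roll": 0,"fingers": 0}
  ]
}}

```text
t: 0.85
tool_pos: [191.6, 594.4, 330.2]
tcp_rot: [0.348, 0.938, -0.001, 0.0]
ft_force: [-0.0, 0.2, 0.1]
finger_gap: 0.1
gripper_force: 0.0
```

```bash
sed -i "s/s\['finger_gap'\].round(1)/round(s['finger_gap'],1)/" go.py
python3 go.py 590,-10,330 590,-18,197
```

```text
t 0.85 pos [191.6 594.4 330.2] F [-0.   0.2  0.1] gap 0.1 x-ax [-0.76  0.65 -0.  ] z-ax [-0.    -0.002 -1.   ]
590,-10,330 cm [-69.61 -19.86   0.1 ]
590,-18,197 cm [-0.51 -0.59 13.3 ]
```

Call:
{"method": "send_rows", "body": {
  "series": [
    {"dx": -4.35,"dy": -1.24,"dz": 0,"roll": 0,"fingers": 0},
    {"dx": -4.35,"dy": -1.24,"dz": 0,"roll": 0,"fingers": 0},
    {"dx": -4.35,"dy": -1.24,"dz": 0,"roll": 0,"fingers": 0},
    {"dx": -4.35,"dy": -1.24,"dz": 0,"roll": 0,"fingers": 0},
    {"dx": -4.35,"dy": -1.24,"dz": 0,"roll": 0,"fingers": 0},
    {"dx": -4.35,"dy": -1.24,"dz": 0,"roll": 0,"fingers": 0},
    {"dx": -4.35,"dy": -1.24,"dz": 0,"roll": 0,"fingers": 0},
    {"dx": -4.35,"dy": -1.24,"dz": 0,"roll": 0,"fingers": 0}
  ]
}}

```text
t: 1.85
tool_pos: [390.7, 290.7, 330.1]
tcp_rot: [0.348, 0.938, -0.001, -0.0]
ft_force: [0.5, 0.2, -0.7]
finger_gap: 0.2
gripper_force: 0.0
```

Call:
{"method": "send_rows", "body": {
  "series": [
    {"dx": -4.35,"dy": -1.24,"dz": 0,"roll": 0,"fingers": 0},
    {"dx": -4.35,"dy": -1.24,"dz": 0,"roll": 0,"fingers": 0},
    {"dx": -4.35,"dy": -1.24,"dz": 0,"roll": 0,"fingers": 0},
    {"dx": -4.35,"dy": -1.24,"dz": 0,"roll": 0,"fingers": 0},
    {"dx": -4.35,"dy": -1.24,"dz": 0,"roll": 0,"fingers": 0},
    {"dx": -4.35,"dy": -1.24,"dz": 0,"roll": 0,"fingers": 0},
    {"dx": -4.35,"dy": -1.24,"dz": 0,"roll": 0,"fingers": 0},
    {"dx": 0,"dy": 0,"dz": 0,"roll": 0,"fingers": 0}
  ]
}}

```text
t: 2.85
tool_pos: [564.9, 23.5, 329.4]
tcp_rot: [0.351, 0.936, -0.002, -0.001]
ft_force: [-0.7, 1.2, 0.3]
finger_gap: -0.0
gripper_force: 0.0
```

```bash
python3 go.py 590,-8,330 590,-14,197; python3 -c "
from h import *
from plant import readout
s=readout.sense();print(s['qpos'].round(2))
grab('wrist','w1')"
```

```text
t 2.85 pos [564.9  23.5 329.4] F [-0.7  1.2  0.3] gap -0.0 x-ax [-0.75  0.66  0.  ] z-ax [-0.002 -0.003 -1.   ]
590,-8,330 cm [-3.96 -0.73 -0.06]
590,-14,197 cm [-0.4  -0.41 13.3 ]
[-0.19  0.35  0.15  1.49 -0.05  1.31  0.82]
```

View pics/w1.png

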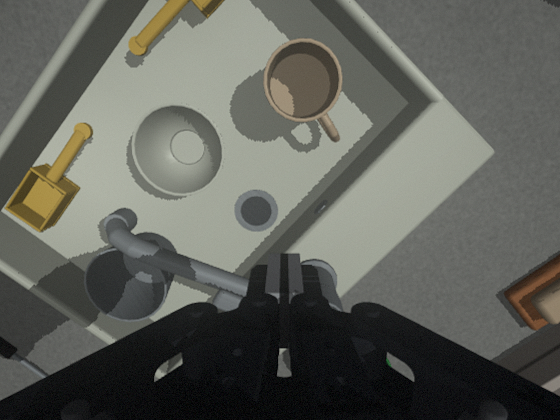

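The wrist view shows the closed fingertips at about (285,265). The spout runs to its nozzle at about (120,225), and the cup is at (130,285). The fingers are on the left side of tap and lever, clear of both, so I'll descend.

Call:
{"method": "send_rows", "body": {
  "series": [
    {"dx": -2,"dy": -0.35,"dz": 0,"roll": 0,"fingers": 0},
    {"dx": -2,"dy": -0.35,"dz": 0,"roll": 0,"fingers": 0},
    {"dx": 0,"dy": -0.4,"dz": 3.3,"roll": 0,"fingers": 0},
    {"dx": -0.4,"dy": 0,"dz": 3.3,"roll": 0,"fingers": 0},
    {"dx": 0,"dy": 0,"dz": 3.3,"roll": 0,"fingers": 0},
    {"dx": 0,"dy": 0,"dz": 3.3,"roll": 0,"fingers": 0},
    {"dx": 0,"dy": 0,"dz": 0,"roll": 0,"fingers": 0},
    {"dx": 0,"dy": 0,"dz": 0,"roll": 0,"fingers": 0}
  ]
}}

```text
t: 3.9
tool_pos: [591.4, -9.7, 200.4]
tcp_rot: [0.348, 0.937, 0.0, 0.001]
ft_force: [-0.2, 0.1, 1.0]
finger_gap: -0.2
gripper_force: 0.0
```

```bash
python3 go.py 592,-30,197 602,-70,197 611,-83,197 615,-89,197
```

```text
t 3.9 pos [591.4  -9.7 200.4] F [-0.2  0.1  1. ] gap -0.2 x-ax [-0.76  0.65 -0.  ] z-ax [ 0.001 -0.    -1.   ]
592,-30,197 cm [-1.37 -1.5   0.34]
602,-70,197 cm [-3.37 -2.38  0.  ]
611,-83,197 cm [-1.53 -0.4   0.  ]
615,-89,197 cm [-0.69 -0.19  0.  ]
```

Call:
{"method": "send_rows", "body": {
  "series": [
    {"dx": -0.7,"dy": -0.75,"dz": 0.2,"roll": 0,"fingers": 0},
    {"dx": -0.7,"dy": -0.75,"dz": 0.2,"roll": 0,"fingers": 0},
    {"dx": -0.55,"dy": -0.4,"dz": 0,"roll": 0,"fingers": 0},
    {"dx": -0.55,"dy": -0.4,"dz": 0,"roll": 0,"fingers": 0},
    {"dx": -0.55,"dy": -0.4,"dz": 0,"roll": 0,"fingers": 0},
    {"dx": -0.55,"dy": -0.4,"dz": 0,"roll": 0,"fingers": 0},
    {"dx": -0.55,"dy": -0.4,"dz": 0,"roll": 0,"fingers": 0},
    {"dx": -0.55,"dy": -0.4,"dz": 0,"roll": 0,"fingers": 0}
  ]
}}

```text
t: 4.9
tool_pos: [600.7, -69.4, 195.2]
tcp_rot: [0.348, 0.937, 0.0, -0.0]
ft_force: [0.8, 2.4, 0.0]
finger_gap: 0.0
gripper_force: 1.2
```

```bash
python3 go.py 611,-83,197 615,-89,197; python3 - <<'E'
from h import *
grab('top','t2');from m import report;report('top','t2')
E
```

```text
t 4.9 pos [600.7 -69.4 195.2] F [0.8 2.4 0. ] gap 0.0 x-ax [-0.76  0.65  0.  ] z-ax [-0.  0. -1.]
611,-83,197 cm [-1.66 -0.36 -0.18]
615,-89,197 cm [-0.69 -0.19 -0.  ]
top ceil 222.97954433567392
spout [296, 171, 6, 12, 30] mean [673. -20. 179.] min [664. -29. 150.] max [692. -14. 197.]
   line [ 8.70000e-01  4.93000e-01  6.72746e+02 -1.98330e+01]
lever [297, 165, 8, 13, 52] mean [687. -27. 206.] min [668. -36. 203.] max [704. -17. 213.]
   line [ 9.84000e-01 -1.79000e-01  6.86528e+02 -2.73540e+01]
sinkrim [350, 159, 37, 82, 989] mean [ 686. -249.   86.] min [ 503. -300.   80.] max [ 759. -186.   92.]
sinkrim [223, 166, 79, 137, 2451] mean [630. 107.  86.] min [301. -34.  80.] max [729. 212.  92.]
sinkrim [366, 215, 9, 24, 36] mean [ 550. -252.   86.] min [ 507. -261.   80.] max [ 578. -236.   92.]
sinkrim [247, 217, 23, 16, 40] mean [539.  96.  87.] min [517.  62.  80.] max [564. 130.  92.]
sinkrim [331, 289, 56, 10, 234] mean [ 337. -219.   85.] min [ 321. -300.   80.] max [ 353. -133.   92.]
sinkrim [249, 299, 34, 5, 106] mean [306.  55.  85.] min [300.  16.  80.] max [314. 116.  92.]
cuprim? [294, 175, 5, 12, 17] mean [679. -16.  95.] min [663. -24.  93.] max [696. -11.  99.]
cuprim? [360, 212, 13, 9, 17] mean [ 578. -237.   95.] min [ 562. -253.   93.] max [ 587. -217.   99.]
cuprim? [364, 225, 11, 18, 24] mean [ 520. -251.   96.] min [ 494. -261.   92.] max [ 548. -229.  100.]
```

Contact is made with a light 2.5 N push. I'll continue with small steps towards the stop.

Call:
{"method": "send_rows", "body": {
  "series": [
    {"dx": -0.42,"dy": -0.1,"dz": 0,"roll": 0,"fingers": 0},
    {"dx": -0.42,"dy": -0.1,"dz": 0,"roll": 0,"fingers": 0},
    {"dx": -0.42,"dy": -0.1,"dz": 0,"roll": 0,"fingers": 0},
    {"dx": -0.42,"dy": -0.1,"dz": 0,"roll": 0,"fingers": 0},
    {"dx": 0,"dy": 0,"dz": 0,"roll": 0,"fingers": 0}
  ]
}}

```text
t: 5.58
tool_pos: [611.1, -84.2, 195.3]
tcp_rot: [0.349, 0.937, -0.0, 0.0]
ft_force: [-0.8, 0.1, -0.0]
finger_gap: 0.1
gripper_force: 0.1
```

Call:
{"method": "send_rows", "body": {
  "series": [
    {"dx": -0.2,"dy": 0,"dz": 0,"roll": 0,"fingers": 0},
    {"dx": -0.2,"dy": 0,"dz": 0,"roll": 0,"fingers": 0},
    {"dx": 0,"dy": 0,"dz": 0,"roll": 0,"fingers": 0}
  ]
}}

```text
t: 5.95
tool_pos: [613.8, -86.2, 195.3]
tcp_rot: [0.348, 0.937, -0.0, 0.0]
ft_force: [-2.5, 0.2, -0.4]
finger_gap: -0.1
gripper_force: 0.7
```

Call:
{"method": "send_rows", "body": {
  "series": [
    {"dx": -0.15,"dy": 0,"dz": 0,"roll": 0,"fingers": 0},
    {"dx": 0,"dy": 0,"dz": 0,"roll": 0,"fingers": 0}
  ]
}}

```text
t: 6.2
tool_pos: [614.9, -87.2, 195.3]
tcp_rot: [0.348, 0.937, -0.0, 0.0]
ft_force: [-1.8, 0.1, 0.2]
finger_gap: 0.1
gripper_force: 0.9
```

Call:
{"method": "send_rows", "body": {
  "series": [
    {"dx": -0.15,"dy": 0,"dz": 0,"roll": 0,"fingers": 0},
    {"dx": 0,"dy": 0,"dz": 0,"roll": 0,"fingers": 0}
  ]
}}

```text
t: 6.45
tool_pos: [616.1, -88.2, 195.3]
tcp_rot: [0.349, 0.937, -0.0, 0.0]
ft_force: [-3.1, 0.4, -0.5]
finger_gap: -0.3
gripper_force: 0.9
```

Call:
{"method": "send_rows", "body": {
  "series": [
    {"dx": -0.15,"dy": 0,"dz": 0,"roll": 0,"fingers": 0},
    {"dx": 0,"dy": 0,"dz": 0,"roll": 0,"fingers": 0}
  ]
}}

```text
t: 6.7
tool_pos: [617.2, -89.2, 195.3]
tcp_rot: [0.348, 0.937, -0.0, 0.0]
ft_force: [-2.8, -0.5, -0.2]
finger_gap: -0.3
gripper_force: 1.1
```

Call:
{"method": "send_rows", "body": {
  "series": [
    {"dx": -0.1,"dy": 0,"dz": 0,"roll": 0,"fingers": 0},
    {"dx": 0,"dy": 0,"dz": 0,"roll": 0,"fingers": 0}
  ]
}}

```text
t: 6.95
tool_pos: [617.3, -89.3, 195.2]
tcp_rot: [0.348, 0.937, 0.0, -0.001]
ft_force: [-4.1, 1.5, 2.3]
finger_gap: -0.2
gripper_force: 2.4
```

Call:
{"method": "send_rows", "body": {
  "series": [
    {"dx": -0.1,"dy": 0,"dz": 0,"roll": 0,"fingers": 0},
    {"dx": 0,"dy": 0,"dz": 0,"roll": 0,"fingers": 0}
  ]
}}

```text
t: 7.2
tool_pos: [617.3, -89.4, 195.2]
tcp_rot: [0.348, 0.937, 0.0, -0.002]
ft_force: [-8.4, 3.3, 4.0]
finger_gap: -0.2
gripper_force: 3.8
```

Call:
{"method": "send_rows", "body": {
  "series": [
    {"dx": -0.1,"dy": 0,"dz": 0,"roll": 0,"fingers": 0},
    {"dx": 0,"dy": 0,"dz": 0,"roll": 0,"fingers": 0}
  ]
}}

```text
t: 7.45
tool_pos: [617.4, -89.4, 195.2]
tcp_rot: [0.348, 0.937, 0.0, -0.002]
ft_force: [-9.4, 4.2, 5.9]
finger_gap: -0.0
gripper_force: 5.3
```

Call:
{"method": "send_rows", "body": {
  "series": [
    {"dx": -0.1,"dy": 0,"dz": 0,"roll": 0,"fingers": 0},
    {"dx": 0,"dy": 0,"dz": 0,"roll": 0,"fingers": 0}
  ]
}}

```text
t: 7.7
tool_pos: [617.4, -89.5, 195.1]
tcp_rot: [0.348, 0.938, 0.0, -0.003]
ft_force: [-12.5, 5.2, 8.9]
finger_gap: 0.2
gripper_force: 6.7
```

The tool has stalled and the force is rising, so the lever is at its cold stop. I'll back off, rise, and move to the spout's start point.

Call:
{"method": "send_rows", "body": {
  "series": [
    {"dx": 1,"dy": 0,"dz": 0,"roll": 0,"fingers": 0},
    {"dx": 2,"dy": 0,"dz": 0,"roll": 0,"fingers": 0},
    {"dx": 2,"dy": 0,"dz": 0,"roll": 0,"fingers": 0},
    {"dx": 0,"dy": 0,"dz": -3,"roll": 0,"fingers": 0},
    {"dx": 0,"dy": 0,"dz": -3,"roll": 0,"fingers": 0},
    {"dx": 0,"dy": 0,"dz": -3,"roll": 0,"fingers": 0},
    {"dx": 0,"dy": 0,"dz": 0,"roll": 0,"fingers": 0}
  ]
}}

```text
t: 8.57
tool_pos: [584.3, -59.2, 288.1]
tcp_rot: [0.348, 0.937, 0.001, 0.003]
ft_force: [0.7, 0.2, -0.3]
finger_gap: -0.2
gripper_force: 0.0
```

```bash
python3 go.py 500,-65,285 500,-65,162 508,-95,162  553,-164,162
```

```text
t 8.575 pos [584.3 -59.2 288.1] F [ 0.7  0.2 -0.3] gap -0.2 x-ax [-0.76  0.65 -0.01] z-ax [ 0.007 -0.001 -1.   ]
500,-65,285 cm [ 6.   -5.94  0.25]
500,-65,162 cm [ 0.07 -0.05 12.3 ]
508,-95,162 cm [-2.57 -1.75  0.01]
553,-164,162 cm [-7.91 -2.29  0.04]
```

Call:
{"method": "send_rows", "body": {
  "series": [
    {"dx": 3,"dy": -3,"dz": 0,"roll": 0,"fingers": 0},
    {"dx": 3,"dy": -3,"dz": 0,"roll": 0,"fingers": 0},
    {"dx": 0,"dy": 0,"dz": 4,"roll": 0,"fingers": 0},
    {"dx": 0,"dy": 0,"dz": 4,"roll": 0,"fingers": 0},
    {"dx": 0,"dy": 0,"dz": 4,"roll": 0,"fingers": 0},
    {"dx": 0,"dy": 0,"dz": 0,"roll": 0,"fingers": 0}
  ]
}}

```text
t: 9.32
tool_pos: [495.8, -64.9, 162.7]
tcp_rot: [0.348, 0.937, -0.001, -0.003]
ft_force: [0.4, -0.1, -0.2]
finger_gap: 0.1
gripper_force: 0.0
```

```bash
python3 go.py 508,-95,162  553,-164,162; python3 - <<'E'
from h import *
grab('scene','s3');from m import report;report('scene','s3')
E
```

```text
t 9.325 pos [495.8 -64.9 162.7] F [ 0.4 -0.1 -0.2] gap 0.1 x-ax [-0.76  0.65  0.  ] z-ax [-0.006  0.    -1.   ]
508,-95,162 cm [-2.89 -1.48  0.06]
553,-164,162 cm [-7.91 -2.29 -0.03]
scene ceil 398.06536254597796
spout [223, 195, 10, 11, 94] mean [503. -69. 183.] min [491. -78. 163.] max [512. -57. 198.]
   line [  0.693   0.721 502.974 -69.384]
spout [204, 207, 91, 36, 812] mean [625. -75. 173.] min [ 481. -138.  150.] max [714. -21. 198.]
   line [ 9.3300e-01  3.6000e-01  6.2470e+02 -7.5325e+01]
lever [208, 180, 39, 15, 272] mean [502. -69. 221.] min [ 465. -106.  203.] max [539. -30. 235.]
   line [  0.666   0.746 502.37  -69.195]
lever [242, 214, 52, 11, 330] mean [664. -69. 210.] min [ 616. -122.  203.] max [709. -16. 221.]
   line [ 6.47000e-01  7.62000e-01  6.64342e+02 -6.88910e+01]
outlet [204, 218, 10, 7, 48] mean [ 495. -131.  137.] min [ 482. -139.  129.] max [ 502. -116.  145.]
outlet [275, 239, 19, 15, 177] mean [701. -49. 127.] min [675. -61. 110.] max [713. -24. 145.]
sinkrim [157, 172, 193, 151, 4942] mean [678. -72.  85.] min [ 314. -300.   80.] max [761. 216.  92.]

[... 314 characters left out ...]
9, 258, 37, 16, 114] mean [ 576. -229.   86.] min [ 534. -258.   80.] max [ 591. -175.   92.]
sinkrim [293, 282, 18, 13, 37] mean [794. -84.  82.] min [ 789. -114.   80.] max [799. -55.  86.]
cuprim? [193, 243, 23, 13, 43] mean [ 528. -171.   95.] min [ 496. -190.   92.] max [ 577. -159.   98.]
cuprim? [177, 245, 13, 16, 34] mean [ 502. -227.   94.] min [ 492. -256.   92.] max [ 526. -201.   98.]
cuprim? [274, 249, 21, 12, 103] mean [699. -48.  97.] min [660. -65.  92.] max [716. -14. 105.]
cuprim? [208, 257, 8, 9, 15] mean [ 586. -194.   94.] min [ 579. -209.   92.] max [ 593. -177.   96.]
cuprim? [178, 262, 29, 8, 42] mean [ 568. -243.   94.] min [ 529. -260.   92.] max [ 591. -212.   98.]
```

The lever measures 229.7°, which is the cold stop. Now I'll push the spout.

Call:
{"method": "send_rows", "body": {
  "series": [
    {"dx": -1,"dy": -0.5,"dz": 0,"roll": 0,"fingers": 0},
    {"dx": -0.6,"dy": -0.3,"dz": 0,"roll": 0,"fingers": 0},
    {"dx": -0.5,"dy": -0.3,"dz": 0,"roll": 0,"fingers": 0},
    {"dx": -0.5,"dy": -0.3,"dz": 0,"roll": 0,"fingers": 0},
    {"dx": -0.5,"dy": -0.2,"dz": 0,"roll": 0,"fingers": 0},
    {"dx": -0.5,"dy": -0.2,"dz": 0,"roll": 0,"fingers": 0},
    {"dx": -0.5,"dy": -0.2,"dz": 0,"roll": 0,"fingers": 0},
    {"dx": -0.5,"dy": -0.2,"dz": 0,"roll": 0,"fingers": 0}
  ]
}}

```text
t: 10.38
tool_pos: [518.0, -112.3, 165.1]
tcp_rot: [0.348, 0.937, -0.0, -0.0]
ft_force: [-1.5, 1.0, 1.0]
finger_gap: -0.1
gripper_force: 1.1
```

Call:
{"method": "send_rows", "body": {
  "series": [
    {"dx": -0.5,"dy": -0.2,"dz": 0,"roll": 0,"fingers": 0},
    {"dx": -0.5,"dy": -0.2,"dz": 0,"roll": 0,"fingers": 0},
    {"dx": -0.5,"dy": -0.2,"dz": 0,"roll": 0,"fingers": 0},
    {"dx": -0.5,"dy": -0.2,"dz": 0,"roll": 0,"fingers": 0},
    {"dx": -0.5,"dy": -0.2,"dz": 0,"roll": 0,"fingers": 0},
    {"dx": -0.5,"dy": -0.1,"dz": 0,"roll": 0,"fingers": 0},
    {"dx": -0.5,"dy": -0.1,"dz": 0,"roll": 0,"fingers": 0},
    {"dx": 0,"dy": 0,"dz": 0,"roll": 0,"fingers": 0}
  ]
}}

```text
t: 11.38
tool_pos: [537.0, -144.7, 165.3]
tcp_rot: [0.349, 0.937, -0.0, 0.0]
ft_force: [0.4, -0.0, -0.6]
finger_gap: -0.1
gripper_force: 0.0
```

```bash
python3 go.py 553,-164,162
```

```text
t 11.375 pos [ 537.  -144.7  165.3] F [ 0.4 -0.  -0.6] gap -0.1 x-ax [-0.76  0.65 -0.  ] z-ax [ 0.    -0.001 -1.   ]
553,-164,162 cm [-2.47 -0.41  0.33]
```

Call:
{"method": "send_rows", "body": {
  "series": [
    {"dx": -0.4,"dy": -0.1,"dz": 0,"roll": 0,"fingers": 0},
    {"dx": -0.4,"dy": -0.1,"dz": 0,"roll": 0,"fingers": 0},
    {"dx": -0.4,"dy": -0.1,"dz": 0,"roll": 0,"fingers": 0},
    {"dx": -0.3,"dy": -0.1,"dz": 0,"roll": 0,"fingers": 0},
    {"dx": -0.3,"dy": 0,"dz": 0,"roll": 0,"fingers": 0},
    {"dx": -0.2,"dy": 0,"dz": 0,"roll": 0,"fingers": 0},
    {"dx": -0.2,"dy": 0,"dz": 0,"roll": 0,"fingers": 0},
    {"dx": 0,"dy": 0,"dz": 0,"roll": 0,"fingers": 0}
  ]
}}

```text
t: 12.38
tool_pos: [550.7, -161.8, 165.3]
tcp_rot: [0.349, 0.937, -0.0, 0.0]
ft_force: [-0.8, 0.8, -0.1]
finger_gap: 0.1
gripper_force: 0.4
```

```bash
python3 go.py 553,-164,162;  python3 - <<'E'
from h import *
grab('scene','s4');from m import load
p,d=load('scene','s4');W=cloud('scene',d);X,Y,Z=W[...,0],W[...,1],W[...,2]
A=np.array([687.8,-36.2])
r=np.hypot(X-A[0],Y-A[1]);a=np.degrees(np.arctan2(Y-A[1],X-A[0]))
for r0 in(60,90,120,150,170,190,210,220):
    m=(abs(r-r0)<8)&(Z>150)&(Z<190)&(a<-90)&(a>-170);
    if m.any():print(r0,m.sum(),np.median(a[m]).round(1),a[m].min().round(1),a[m].max().round(1),Z[m].max().round(0))
E
```

```text
t 12.375 pos [ 550.7 -161.8  165.3] F [-0.8  0.8 -0.1] gap 0.1 x-ax [-0.76  0.65 -0.  ] z-ax [-0.    -0.001 -1.   ]
553,-164,162 cm [-0.31 -0.02  0.33]
60 50 -125.3 -136.1 -119.9 176.0
90 45 -126.8 -134.9 -123.7 179.0
120 49 -128.2 -133.0 -126.1 182.0
150 56 -128.9 -133.2 -126.7 184.0
170 68 -129.5 -136.7 -127.2 189.0
190 73 -130.1 -135.9 -127.8 189.0
210 65 -129.5 -132.6 -127.7 180.0
220 45 -129.6 -132.6 -127.7 175.0
```

The spout is at about -130°, over the cup. I'll retreat and verify with a clear view.

Call:
{"method": "send_rows", "body": {
  "series": [
    {"dx": 1,"dy": 0,"dz": 0,"roll": 0,"fingers": 0},
    {"dx": 2,"dy": 0,"dz": 0,"roll": 0,"fingers": 0},
    {"dx": 3,"dy": 0,"dz": 0,"roll": 0,"fingers": 0},
    {"dx": 0,"dy": 0,"dz": -4,"roll": 0,"fingers": 0},
    {"dx": 0,"dy": 0,"dz": -4,"roll": 0,"fingers": 0},
    {"dx": 0,"dy": 0,"dz": -4,"roll": 0,"fingers": 0},
    {"dx": 4,"dy": 0,"dz": 0,"roll": 0,"fingers": 0},
    {"dx": 4,"dy": 0,"dz": 0,"roll": 0,"fingers": 0}
  ]
}}

```text
t: 13.42
tool_pos: [444.1, -69.1, 285.7]
tcp_rot: [0.349, 0.937, 0.0, 0.001]
ft_force: [0.5, 1.6, -0.1]
finger_gap: 0.6
gripper_force: 0.0
```

Call:
{"method": "send_rows", "body": {
  "series": [
    {"dx": 4,"dy": 1,"dz": 0,"roll": 0,"fingers": 0},
    {"dx": 4,"dy": 1,"dz": 0,"roll": 0,"fingers": 0},
    {"dx": 4,"dy": 1,"dz": 0,"roll": 0,"fingers": 0},
    {"dx": 4,"dy": 1,"dz": 0,"roll": 0,"fingers": 0},
    {"dx": 4,"dy": 1,"dz": 0,"roll": 0,"fingers": 0},
    {"dx": 0,"dy": 0,"dz": 0,"roll": 0,"fingers": 0},
    {"dx": 0,"dy": 0,"dz": 0,"roll": 0,"fingers": 0}
  ]
}}

```text
t: 14.3
tool_pos: [326.1, 98.3, 285.5]
tcp_rot: [0.348, 0.937, 0.0, 0.001]
ft_force: [0.2, -0.6, -0.9]
finger_gap: 0.1
gripper_force: 0.0
```

```bash
python3 go.py;  python3 - <<'E'
from h import *
from m import load
A=np.array([687.8,-36.2])
for n in('top','scene'):
    p,d=grab(n,n+'5');W=cloud(n,d);X,Y,Z=W[...,0],W[...,1],W[...,2]
    r=np.hypot(X-A[0],Y-A[1]);a=np.degrees(np.arctan2(Y-A[1],X-A[0]))
    for nm,m in(('spout',(r>130)&(r<235)&(Z>140)&(Z<190)),('lever',(r>40)&(r<110)&(Z>203)&(Z<225)),('nozzle',(r>200)&(r<240)&(Z>122)&(Z<190)),('rim',(np.hypot(X-541,Y+210)<60)&(Z>90)&(Z<100))):
        q=W[m];print(n,nm,m.sum(),'ang',np.median(a[m]).round(1),'box mid',((q.min(0)+q.max(0))/2).round(0),'mean',q.mean(0).round(0))
p=cv2.imread('pics/scene5.png')[150:350,110:390];q=cv2.imread('pics/top5.png')[140:320,210:410]
cv2.imwrite('pics/f.png',np.hstack([cv2.resize(p,(420,300)),cv2.resize(q,(333,300))]))
E
```

```text
t 14.3 pos [326.1  98.3 285.5] F [ 0.2 -0.6 -0.9] gap 0.1 x-ax [-0.76  0.65 -0.  ] z-ax [ 0.001  0.    -1.   ]
top spout 240 ang -131.8 box mid [ 569. -172.  165.] mean [ 567. -173.  176.]
top lever 144 ang -131.1 box mid [640. -93. 213.] mean [639. -92. 214.]
top nozzle 89 ang -132.2 box mid [ 545. -198.  158.] mean [ 543. -198.  164.]
top rim 96 ang -129.0 box mid [ 539. -211.   95.] mean [ 538. -219.   94.]
scene spout 356 ang -129.2 box mid [ 573. -175.  163.] mean [ 572. -178.  171.]
scene lever 164 ang -126.4 box mid [641. -93. 212.] mean [643. -94. 213.]
scene nozzle 165 ang -129.1 box mid [ 549. -201.  153.] mean [ 552. -203.  154.]
scene rim 165 ang -127.2 box mid [ 542. -209.   95.] mean [ 546. -213.   94.]
```

View pics/f.png

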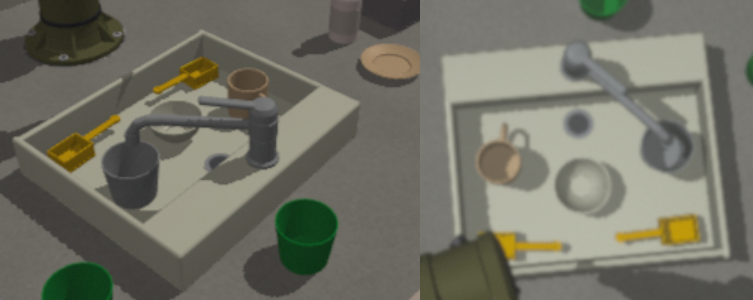

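The picture shows the nozzle ending over the grey cup (left half (130,140), right half (668,140)), with everything else in place. The outlet is about 8 mm from the cup's centre and the lever is at its stop, so I'm handing the job in.

```bash
python3 -c "
from plant import env
print(env.close_job())"
```

```text
the job is handed in; nothing more can be done
None
```

I handed the job in at about 14 s: by my last camera check the outlet is about 8 mm from the mixing cup's centre (limit 25 mm), the lever is at its cold stop, the cup hasn't moved, and nothing else looks disturbed; no verdict came back.

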